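Load a tape roll and thread the spindle of a two-bay bench tape dispenser

TASK

Load the tape dispenser: take the brown roll from the rack and stand it on the supports in the dispenser's empty bay, next to the white roll. Then slide the steel spindle through all three upright plates and both rolls, from whichever side has room, until its red knob butts against the outer plate. Let go of everything, and do not disturb the blue roll, the glue bottle, the eyelet tin or the rivet jar.

Things in the scene. Friction and masses are not known exactly. Their poses are not given: they have to be found in the camera images.
- dispenser: Plywood two-bay tape dispenser, screwed to the table. Origin: centre of its underside, on the table; x points from the cutter (front) to the back, y along the spindle, z up. Base board x -105 to 70, y -74 to 74, 15 mm high. Cutter bar with its arms: x -104 to -46, at most 55 mm high. Two bays, each 58 mm wide, lie between three upright plates, open at top, front and back.
- empty_bay (a point): Middle of the empty bay, on the hole axis: dispenser x 0, y -33.5, 62 mm above the table, where the brown roll's centre belongs. In each bay two steel rods (10 mm thick, along y, at x = -17 and 17) carry a roll so that its bore is in line with the holes; a roll resting on them has its centre at this height. Axes as the dispenser's.
- middle_hole (a point): Centre of the hole in the middle plate: dispenser x 0, y 0, 62 mm above the table. The plates stand at dispenser y = -67, 0 and 67: 9 mm thick along y, 92 mm along x (-46 to 46), from 15 to 94 mm above the table. Each has a round 17 mm hole with a brass bushing ring (look only, no obstacle); the three holes are in line along y. Axes as the dispenser's.
- left_hole (a point): Mouth of the outer hole at the dispenser's +y end, on the outer face of the plate (dispenser x 0, y +71.5 mm, 62 mm above the table). Axes as the dispenser's.
- right_hole (a point): Mouth of the outer hole at the dispenser's -y end, on the outer face of the plate (dispenser x 0, y -71.5 mm, 62 mm above the table). Axes as the dispenser's.
- rack: Wooden rack for spare rolls, fixed: board 120 mm (x) by 166 mm (y) by 12 mm with two dowels along y (x = -17 and +17 mm, 12 mm thick) on which two rolls stand side by side at y = -36 and +36 mm, and 42 mm high end blocks at y = -75 and +75 mm. Origin: centre of its underside, on the table.
- brown_roll_center (a point): Centre of the brown tape roll to be loaded: rigid ring of 60 mm outside diameter, 26 mm bore, 48 mm wide, about 0.11 kg. It starts standing on the rack, beside the blue roll, with its centre 55 mm above the table. Its own y axis is the roll's axis (horizontal); x and z turn with the roll. It can be gripped across its diameter, fingers in front of and behind it.
- white_roll_center (a point): Centre of the white tape roll, same size, loose, already standing in the other bay (dispenser y +33.5 mm). Its own y axis is the roll's axis.
- blue_roll_center (a point): Centre of the blue tape roll, same size, that stays on the rack. Its own y axis is the roll's axis.
- offcut: Piece of plywood 150 mm (x) by 60 mm (y) by 12 mm, fixed, on which the spindle lies. Origin: centre of its underside, on the table.
- knob (a point): Centre of the spindle's red knob, a cylinder 22 mm across and 30 mm long. The spindle is one rigid piece of about 0.09 kg; its own x axis runs from the knob to the tip. It starts lying level on the offcut, its axis 19 mm above the table, with the knob clear of the offcut's end.
- tip (a point): Tip of the spindle, on its axis, 180 mm from the knob's centre. The shank is a steel rod 14 mm across and 165 mm long, from the knob's face to this tip; its last 8 mm taper to 6 mm across. Axes as the knob's.
- shoulder (a point): Centre of the knob's face from which the shank springs, 15 mm from the knob's centre towards the tip; this face meets the outer plate when the spindle is home. Axes as the knob's.
- parts_bin: Grey plastic bin full of bolts, too heavy to move (fixed), 170 mm (x) by 110 mm (y) by 85 mm high. Origin: centre of its underside, on the table.
- carton_box: Closed heavy cardboard box (fixed), 170 mm (x) by 110 mm (y) by 100 mm high. Origin: centre of its underside, on the table.
- glue_center (a point): Middle of the upright white glue bottle with orange cap, 56 mm across, 150 mm high, loose; stays where it is.
- tin_center (a point): Middle of the open round blue tin of brass eyelets, 72 mm across, 40 mm high, loose; stays where it is.
- jar_center (a point): Middle of the amber rivet jar with dark lid, 64 mm across, 75 mm high, loose; stays where it is.
Mind the look-alikes: they are no part of the job. Of the things that look like the part that bears knob, the middle-sized one is meant.

How it is judged:
By the outcome, as a careful person would: the job done as asked, in the order asked, and still so for the second after the job is handed in, with the robot touching nothing.
It also fails if it takes over 62 s, if anything falls off the work surface, if the arm or the gripper's body presses on something with over 40 N, if the wrist force passes 120 N, or if a joint passes its speed limit or range.

ROBOT

A 6-joint arm with a two-finger parallel gripper is mounted at the origin on the work surface. World frame = base frame: x ahead of the robot, y to its left, z up, the work surface at z = 0. Lengths are in m, angles in rad, forces in N, time in s.
With the tool pointing down it reaches from about 0.15 to 0.775 m from the base axis. Payload 6.1 kg.
Tool frame: the origin (TCP) lies on the centre line of the jaws, within the pads' length; the fingertips stand 19 mm ahead of it and the grasp point (between the pads) is the TCP; z points along the fingers, y is the line along which they close (so a half turn about z gives the same grasp; the last joint's range is limited). The gripper opens to 85 mm and grips with 20 to 120 N. Pads are 22 mm wide; open, the fingers measure 114 mm over their backs; the gripper's body (76 mm by 85 mm) begins 54 mm behind the grasp point. The pads swing forward as they close: fully open they stand 13 mm farther back than shut.
Start: joints at [-1.228, 0.126, -0.04, 1.405, 0, 1.571], TCP at [0.176, -0.494, 0.25] pointing down, gripper open.
Joint ranges: [-2.72, 2.72], [-0.95, 1.95], [-1.27, 1.35], [-1.78, 2.02], [-1.46, 1.47], [-3.14, 3.14]. Speed limits (rad/s): [2.39, 2.39, 3.01, 3.14, 3.14, 3.14].

INTERFACE

Orientations are given as a 3x3 rotation matrix whose columns are the frame's x, y, z axes.
In Python, from workcell import env gives the robot as it stands.
- The arm moves only by the shell command python3 -m pendant 'ROWS' [FORCE]. ROWS is JSON, a list that holds one entry, the list of rows, each a list of 7 numbers: the closure, from 0 (fully open) to 1 (shut), then the shift along the tool's x, y, z each as a share of 0.4 m, from -1 to 1, then the turn, a rotation vector about the tool's x, y, z each as a share of 180 degrees, from -1 to 1. A call has 1 to 5 rows; each row is the pose to reach, as a shift and turn from the pose commanded when the call began, along the tool's axes at that moment, turning the shorter way round; what a row does not reach only later rows make up. A row lasts 1/10 s, in which the tool goes at most 50 mm and 8.59 degrees, less where a joint would pass 70% of its speed; a pose out of reach is approached as far as the arm can. A call with a number of a shift or a turn outside -1 to 1 is refused whole. A call with a gripper value outside its range is refused whole. The fingers move at their own pace and stop on an object; FORCE is the grip in N (left out, the last holds). Time passes only in rows, so rows that repeat a pose let the fingers close. It gives the time, the measured TCP pose, the force, the opening and the grip force at its end, in the units of the state.
- env.read_state(): the state, without advancing time (a new reading comes with each control period).
- env.grab_frame(name): name is "scene" or "top" or "wrist"; returns the picture (384x512x3 uint8, blue, green, red); there is no depth.
- env.camera_info(name): a dict with "fx", "fy", "cx", "cy" (pixels), "rvec" (rotation vector, rad) and "tvec" (3), from world to camera coordinates, as OpenCV has them. Camera axes: x right, y down, z forward; pixel columns grow to the right and rows downward; lengths in m; the calibration is good to about 2 mm. A picture is of the moment at which its call begins: read the wrist's pose just before it. camera_info takes no time and is no camera call; for the wrist camera it gives the pose at the moment of the call.
- env.sign_off(): hands the job in; it is judged then, once.
Trained networks look in the newest picture that a camera, given by its name, has taken for a name from the list of things; names that differ only in an ending like _2 or _b are one class to them, and where a whole thing is asked for, a point or a joint stands for the part that bears it (a point fixed in the world has none). Each returns a list of dicts, best first, with "score" (0 to 1); they miss things now and then, are a little off and sometimes report something else, mostly with a low value. They report only what shows in the picture. A call takes as long as a camera call. They do not tell look-alikes from the thing itself.
- env.outline_of(camera, query): "pixels" (384x512 bool, what is visible of it).
- env.pinpoint(camera, query): "point" ([x, y, z] in m, in world coordinates, good to about 4 mm: a listed point, or the origin of a listed thing).
The state is a dict: "t": time; "joint_positions": joint angles; "dq": joint speeds; "effort": joint torques, N m; "tcp_pos": TCP position; "eef_rot": TCP orientation; "ft_force": force on the tool from outside, world axes, zero at the start; "moment": the same for the moment, N m; "width": opening from 0.0 (shut) to 1.0 (fully open); "grasp_force": force on a finger pad.
Only numpy, scipy, OpenCV 4.12 (cv2) and the standard library are available. Lean on these libraries where they do the work, as an engineer would, in place of code of your own. Each camera call takes 0.05 s, during which the arm holds its last target. There are 200 camera calls.

## Working session

There is one attempt and no reset: what is moved stays moved. The work goes in short steps, Python scripts to look and compute and a shell command to move; the robot and the scene stay as the last step left them, time stands still between calls to the robot, and variables do not carry over. Pictures are saved under pics/ and viewed, at most 10 in all, crops included, and the job is handed in when it is done.

```bash
mkdir -p pics; ls; python3 - <<'E'
from workcell import env
import cv2,numpy as np
s=env.read_state();print(s['t'],s['tcp_pos'],s['eef_rot'])
for c in ['top','scene']:
    cv2.imwrite(f'pics/{c}0.png',env.grab_frame(c))
for q in ['dispenser','rack','brown_roll_center','blue_roll_center','white_roll_center','offcut','knob','tip','middle_hole','left_hole','right_hole','parts_bin','carton_box','glue_center','tin_center','jar_center']:
    for c in ['top','scene']:
        print(q,c,[(np.round(d['point'],3).tolist(),round(float(d['score']),2)) for d in env.pinpoint(c,q)][:5])
print(env.read_state()['t'])
E
```

```text
pics
0.0 [ 0.17632619 -0.4940841   0.24953625] [[ 9.41826269e-01  3.36099713e-01 -5.12244923e-04]
 [ 3.36100102e-01 -9.41825024e-01  1.53179231e-03]
 [ 3.23898679e-05 -1.61484780e-03 -9.99998696e-01]]
dispenser top [([0.557, 0.246, -0.001], 0.75), ([0.51, -0.267, -0.003], 0.68)]
dispenser scene [([0.559, 0.249, 0.001], 0.87)]
rack top [([0.506, -0.268, -0.003], 0.61), ([0.541, -0.471, 0.001], 0.56), ([0.508, -0.237, 0.056], 0.51)]
rack scene [([0.511, -0.234, 0.054], 0.6), ([0.508, -0.267, -0.005], 0.56)]
brown_roll_center top [([0.511, -0.306, 0.051], 0.79)]
brown_roll_center scene [([0.514, -0.302, 0.056], 0.72), ([0.544, -0.473, 0.003], 0.69)]
blue_roll_center top [([0.507, -0.238, 0.056], 0.7)]
blue_roll_center scene [([0.514, -0.233, 0.055], 0.56)]
white_roll_center top [([0.555, 0.283, 0.062], 0.72)]
white_roll_center scene [([0.56, 0.283, 0.063], 0.55), ([0.51, -0.234, 0.057], 0.29), ([0.512, -0.305, 0.058], 0.18)]
offcut top [([0.594, -0.02, 0.001], 0.6)]
offcut scene [([0.598, -0.016, -0.002], 0.94), ([0.514, -0.235, 0.057], 0.47)]
knob top [([0.68, -0.236, 0.013], 0.78), ([
[... 703 characters left out ...]
19)]
right_hole scene [([0.567, 0.18, 0.065], 0.59), ([0.51, -0.306, 0.059], 0.57)]
parts_bin top [([0.544, 0.476, -0.002], 0.87)]
parts_bin scene []
carton_box top [([0.542, -0.471, 0.003], 0.59), ([0.507, -0.235, 0.055], 0.26)]
carton_box scene [([0.543, -0.471, 0.001], 0.59)]
glue_center top [([0.701, 0.255, 0.073], 0.95), ([0.503, -0.007, 0.019], 0.61)]
glue_center scene [([0.698, 0.257, 0.074], 0.61), ([0.555, 0.322, 0.064], 0.33)]
tin_center top [([0.365, -0.053, 0.018], 0.79), ([0.698, 0.256, 0.072], 0.51)]
tin_center scene [([0.51, -0.267, -0.003], 0.73), ([0.368, -0.048, 0.021], 0.65)]
jar_center top [([0.753, -0.053, 0.036], 0.7)]
jar_center scene [([0.756, -0.05, 0.039], 0.6)]
1.7
```

View pics/top0.png

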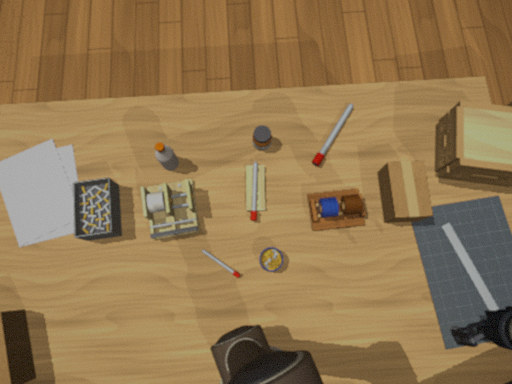

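View pics/scene0.png

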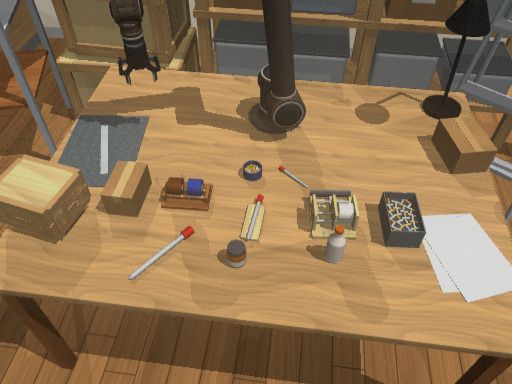

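The top view shows the dispenser at about (170,210), with its empty bay towards the right (-y), and the rack at (335,208) with the brown roll on its right. The middle-sized spindle lies on the offcut at (255,190), knob at (254,215) and tip up (+x). The parts bin blocks the dispenser's +y side, so I'll insert from -y.

```bash
cat > go.py <<'E'
import sys,numpy as np
from workcell import env
from scipy.spatial.transform import Rotation as R
# target x y z, yaw (deg) of tool y ; tool z down
x,y,z,a=map(float,sys.argv[1:5]); a=np.radians(a)
s=env.read_state(); T=np.array(s['eef_rot'])
yv=np.array([np.cos(a),np.sin(a),0]); zv=np.array([0,0,-1.]); G=np.c_[np.cross(yv,zv),yv,zv]
d=T.T@(np.array([x,y,z])-s['tcp_pos'])/0.4
r=R.from_matrix(T.T@G).as_rotvec()/np.pi
print('row',np.round(d,4).tolist(),np.round(r,4).tolist(),'tcp',np.round(s['tcp_pos'],4),'t',round(s['t'],2),'j6',s['joint_positions'][5])
E
python3 go.py 0.511 -0.304 0.20 2.5
```

```text
row [0.9477, -0.1673, 0.1257] [0.0, 0.0, -0.4048] tcp [ 0.1765 -0.4944  0.2503] t 1.7 j6 1.5708508529536718
```

```bash
python3 - <<'E'
from workcell import env
import cv2,numpy as np
env.grab_frame('top')
# outline-based directions: several pinpoints averaged
from collections import defaultdict
for q in ['brown_roll_center','blue_roll_center','left_hole','right_hole','middle_hole','knob','tip','empty_bay','white_roll_center','rack']:
    for c in ['top','scene']:
        env.grab_frame(c)
        print(q,c,[(np.round(d['point'],4).tolist(),round(float(d['score']),2)) for d in env.pinpoint(c,q)][:3])
E
```

```text
brown_roll_center top [([0.5114, -0.3024, 0.0483], 0.83)]
brown_roll_center scene [([0.5144, -0.306, 0.0593], 0.63), ([0.542, 0.4721, -0.0017], 0.62)]
blue_roll_center top [([0.5078, -0.2341, 0.054], 0.89)]
blue_roll_center scene [([0.5096, -0.2357, 0.0544], 0.83)]
left_hole top [([0.5547, 0.3191, 0.0622], 0.92)]
left_hole scene [([0.5492, 0.3215, 0.0647], 0.96)]
right_hole top [([0.5633, 0.1776, 0.0573], 0.6), ([0.5491, 0.4755, -0.0007], 0.27), ([0.5058, -0.2361, 0.0539], 0.22)]
right_hole scene [([0.5687, 0.1778, 0.0627], 0.68)]
middle_hole top [([0.5656, 0.2511, 0.0634], 0.73), ([0.5572, 0.2843, 0.0597], 0.22)]
middle_hole scene [([0.5611, 0.2471, 0.0618], 0.76), ([0.5657, 0.179, 0.062], 0.57)]
knob top [([0.6774, -0.234, 0.0151], 0.6), ([0.5047, -0.0083, 0.0159], 0.56), ([0.33, 0.0597, 0.0071], 0.46)]
knob scene [([0.6747, -0.23, 0.0133], 0.95), ([0.3256, 0.0558, 0.0063], 0.64), ([0.5027, -0.01, 0.0202], 0.45)]
tip top [([0.8687, -0.3638, 0.0067], 0.77), ([0.6775, -0.0233, 0.017], 0.73), ([0.4066, 0.1684, 0.003], 0.43)]
tip scene [([0.8707, -0.3705, 0.0084], 0.84), ([0.6854, -0.0239, 0.0223], 0.58), ([0.4107, 0.1596, 0.0063], 0.39)]
empty_bay top [([0.5655, 0.2168, 0.0617], 0.67), ([0.6774, -0.0209, 0.0167], 0.35), ([0.5567, 0.2853, 0.0628], 0.32)]
empty_bay scene [([0.5635, 0.2133, 0.0629], 0.96), ([0.6845, -0.0264, 0.0226], 0.34)]
white_roll_center top [([0.5573, 0.2848, 0.0634], 0.92), ([0.5654, 0.2155, 0.0606], 0.56), ([0.5133, -0.3051, 0.0519], 0.19)]
white_roll_center scene [([0.557, 0.2809, 0.0646], 0.72)]
rack top [([0.5081, -0.2675, 0.0002], 0.9), ([0.5491, 0.4773, -0.0006], 0.31)]
rack scene [([0.5073, -0.2685, -0.0009], 0.75)]
```

```bash
P='python3 -m pendant'; python3 -m pendant '[[[0,0.95,-0.167,0.125,0,0,-0.405],[0,0.95,-0.167,0.125,0,0,-0.405],[0,0.95,-0.167,0.125,0,0,-0.405],[0,0.95,-0.167,0.125,0,0,-0.405],[0,0.95,-0.167,0.125,0,0,-0.405]]]' 60; python3 go.py 0.512 -0.304 0.20 2.5
```

```text
t: 4.25
tcp_pos: [0.3935, -0.3708, 0.2181]
eef_rot: [[0.455, 0.891, 0.0], [0.891, -0.455, -0.0], [-0.0, 0.001, -1.0]]
ft_force: [0.1, -0.8, -0.2]
width: 1.001
grasp_force: 0.0
row [0.2834, 0.1879, 0.0453] [0.0002, 0.0001, -0.1641] tcp [ 0.3935 -0.3708  0.2181] t 4.25 j6 1.287226144201112
```

```bash
python3 -m pendant '[[[0,0.283,0.188,0.045,0,0,-0.164],[0,0.283,0.188,0.045,0,0,-0.164],[0,0.283,0.188,0.045,0,0,-0.164],[0,0.283,0.188,0.045,0,0,-0.164],[0,0.283,0.188,0.045,0,0,-0.164]]]'; python3 - <<'E'
from workcell import env
import cv2,numpy as np
cv2.imwrite('pics/w1.png',env.grab_frame('wrist'))
for q in ['brown_roll_center','blue_roll_center','rack']:
    print(q,[(np.round(d['point'],4).tolist(),round(float(d['score']),2)) for d in env.pinpoint('wrist',q)][:3])
E
python3 go.py 0.512 -0.304 0.067 2.5
```

```text
t: 4.75
tcp_pos: [0.5117, -0.3051, 0.1995]
eef_rot: [[-0.039, 0.999, -0.001], [0.999, 0.039, 0.0], [0.001, -0.001, -1.0]]
ft_force: [-0.2, 0.6, 0.7]
width: 1.002
grasp_force: 0.0
brown_roll_center [([0.5102, -0.3045, 0.0523], 0.64)]
blue_roll_center [([0.5071, -0.2338, 0.0494], 0.8)]
rack [([0.511, -0.2722, 0.0005], 0.64)]
row [0.0063, 0.0044, 0.3337] [0.0001, 0.0001, -0.0028] tcp [ 0.5103 -0.3065  0.2005] t 4.95 j6 0.9949793547951543
```

View pics/w1.png

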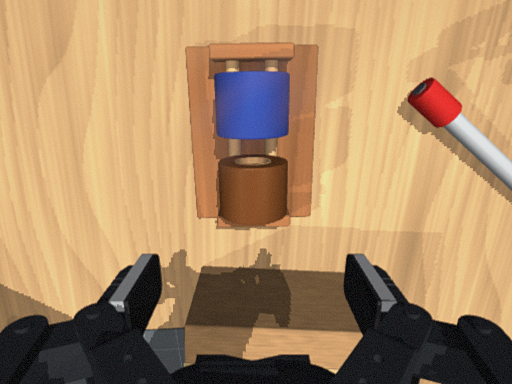

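The wrist view shows the brown roll at (252,190), centred between the jaws, with the rack edges parallel to the tool axes. I'll descend and grip.

```bash
python3 -m pendant '[[[0,0.004,0,0.11,0,0,0],[0,0.004,0,0.22,0,0,0],[0,0.004,0,0.333,0,0,0],[0,0.004,0,0.333,0,0,0],[0.2,0.004,0,0.333,0,0,0]]]' 40;  python3 -m pendant '[[[0.5,0,0,0,0,0,0],[0.5,0,0,0,0,0,0],[0.5,0,0,0,0,0,0],[0.5,0,0,0,0,0,0],[0.5,0,0,0,0,0,0]]]' 40
```

```text
t: 5.45
tcp_pos: [0.5101, -0.3048, 0.0676]
eef_rot: [[-0.036, 0.999, -0.001], [0.999, 0.036, 0.001], [0.001, -0.001, -1.0]]
ft_force: [1.5, 0.2, 0.7]
width: 0.859
grasp_force: 0.0
t: 5.95
tcp_pos: [0.512, -0.3056, 0.0705]
eef_rot: [[-0.037, 0.999, 0.004], [0.999, 0.037, -0.003], [-0.003, 0.004, -1.0]]
ft_force: [-3.3, -0.2, 6.5]
width: 0.676
grasp_force: 43.1
```

```bash
python3 -m pendant '[[[0.1,0,0,0,0,0,0],[0.1,0,0,0,0,0,0],[0.1,0,0,0.023,0,0,0],[0.1,0,0,0.023,0,0,0],[0.5,0,0,0.023,0,0,0]]]' 40;  python3 -m pendant '[[[0.5,0,0,0,0,0,0],[0.5,0,0,0,0,0,0],[0.5,0,0,0,0,0,0],[0.5,0,0,0,0,0,0],[0.5,0,0,0,0,0,0]]]' 40
```

```text
t: 6.45
tcp_pos: [0.5104, -0.3041, 0.0571]
eef_rot: [[-0.037, 0.999, -0.001], [0.999, 0.037, 0.001], [0.001, -0.001, -1.0]]
ft_force: [-0.3, -0.6, 0.7]
width: 0.749
grasp_force: 0.0
t: 6.95
tcp_pos: [0.5116, -0.3046, 0.0582]
eef_rot: [[-0.037, 0.999, 0.002], [0.999, 0.037, -0.0], [-0.0, 0.002, -1.0]]
ft_force: [4.6, -0.4, 1.6]
width: 0.693
grasp_force: 43.4
```

```bash
python3 -m pendant '[[[0.5,0,0,-0.1,0,0,0],[0.5,0,0,-0.2,0,0,0],[0.5,0,0,-0.3,0,0,0],[0.5,0,0,-0.33,0,0,0],[0.5,0,0,-0.33,0,0,0]]]' 40; python3 go.py 0.5635 0.1 0.20 5
```

```text
t: 7.45
tcp_pos: [0.5109, -0.3049, 0.1912]
eef_rot: [[-0.037, 0.999, 0.001], [0.999, 0.037, -0.002], [-0.002, 0.001, -1.0]]
ft_force: [-0.6, 0.7, -1.7]
width: 0.699
grasp_force: 44.2
row [1.0067, 0.1688, -0.0235] [0.0004, 0.0006, -0.016] tcp [ 0.5109 -0.3049  0.1912] t 7.45 j6 0.9961481228740646
```

```bash
python3 -m pendant '[[[0.5,0.12,0.02,-0.02,0,0,-0.016],[0.5,0.24,0.04,-0.02,0,0,-0.016],[0.5,0.36,0.06,-0.02,0,0,-0.016],[0.5,0.48,0.08,-0.02,0,0,-0.016],[0.5,0.6,0.1,-0.02,0,0,-0.016]]]' 40; python3 -m pendant '[[[0.5,0.12,0.02,0,0,0,0],[0.5,0.24,0.04,0,0,0,0],[0.5,0.36,0.065,0,0,0,0],[0.5,0.4,0.065,0,0,0,0],[0.5,0.4,0.065,0,0,0,0]]]' 40; python3 - <<'E'
from workcell import env
import cv2,numpy as np
f=env.grab_frame('wrist')
cv2.imwrite('pics/w2.png',f)
for q in ['brown_roll_center','empty_bay','white_roll_center','middle_hole','left_hole','right_hole','dispenser']:
    print(q,[(np.round(d['point'],4).tolist(),round(float(d['score']),2)) for d in env.pinpoint('wrist',q)][:3])
E
python3 go.py 0.5635 0.2155 0.20 5
```

```text
t: 7.95
tcp_pos: [0.5402, -0.0614, 0.1948]
eef_rot: [[-0.087, 0.996, -0.005], [0.996, 0.087, 0.0], [0.0, -0.005, -1.0]]
ft_force: [0.6, -0.2, -0.9]
width: 0.696
grasp_force: 44.2
t: 8.45
tcp_pos: [0.5523, 0.1003, 0.1951]
eef_rot: [[-0.091, 0.996, -0.005], [0.996, 0.091, -0.001], [-0.001, -0.005, -1.0]]
ft_force: [0.6, -0.3, -1.5]
width: 0.697
grasp_force: 44.2
brown_roll_center []
empty_bay [([0.565, 0.2143, 0.0627], 0.86)]
white_roll_center []
middle_hole [([0.3687, -0.0518, 0.0242], 0.54)]
left_hole []
right_hole [([0.5692, 0.1777, 0.0604], 0.72)]
dispenser [([0.5615, 0.2523, 0.0007], 0.74), ([0.3654, -0.0518, 0.0238], 0.21)]
row [0.2923, 0.0494, -0.0056] [0.0, 0.0001, -0.0005] tcp [0.5538 0.0973 0.1978] t 8.85 j6 1.6592708094390265
```

View pics/w2.png

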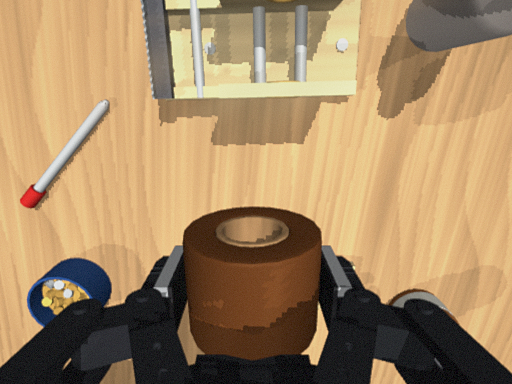

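The picture shows the held roll at (252,275) with the dispenser cut off at the top, rods at columns 259 and 300. I'll back off a little to see the whole dispenser and fit its pose to the picture.

```bash
python3 -m pendant '[[[0.5,-0.1,0,-0.08,0,0,0],[0.5,-0.18,0,-0.1,0,0,0],[0.5,-0.18,0,-0.1,0,0,0],[0.5,-0.18,0,-0.1,0,0,0],[0.5,-0.18,0,-0.1,0,0,0]]]' 40; cat > ov.py <<'E'
import sys,cv2,numpy as np
from workcell import env
from scipy.spatial.transform import Rotation as R
def proj(ci,P):
    K=np.array([[ci['fx'],0,ci['cx']],[0,ci['fy'],ci['cy']],[0,0,1]])
    return cv2.projectPoints(np.array(P,float),np.array(ci['rvec']),np.array(ci['tvec']),K,None)[0][:,0]
def disp(x,y,a,P):
    c,s=np.cos(np.radians(a)),np.sin(np.radians(a)); P=np.array(P)/1000
    return np.c_[x+c*P[:,0]-s*P[:,1],y+s*P[:,0]+c*P[:,1],P[:,2]]
def overlay(img,ci,x,y,a,k=1):
    def line(pts,col): cv2.polylines(img,[np.round(proj(ci,disp(x,y,a,pts))*k).astype(int)],False,col,1)
    for yp in (-71.5,-62.5,-4.5,4.5,62.5,71.5): line([(-46,yp,94),(46,yp,94)],(0,0,255))
    line([(-105,-74,15),(70,-74,15),(70,74,15),(-105,74,15),(-105,-74,15)],(255,0,0))
    return img
E
python3 - <<'E'
from ov import *
ci=env.camera_info('wrist');f=env.grab_frame('wrist')
np.savez('w3.npz',f=f,**{k:np.array(v) for k,v in ci.items()})
print(env.read_state()['tcp_pos'])
big=cv2.resize(f,None,fx=1.5,fy=1.5,interpolation=cv2.INTER_CUBIC)
cv2.imwrite('pics/w3.png',overlay(big,ci,0.561,0.249,5,1.5))
for q in ['empty_bay','middle_hole','left_hole','right_hole','dispenser','white_roll_center']:
    print(q,[(np.round(d['point'],4).tolist(),round(float(d['score']),2)) for d in env.pinpoint('wrist',q)][:3])
E
```

```text
t: 9.35
tcp_pos: [0.5598, 0.027, 0.2372]
eef_rot: [[-0.087, 0.996, -0.001], [0.996, 0.087, 0.0], [0.0, -0.001, -1.0]]
ft_force: [0.6, -0.2, -1.6]
width: 0.695
grasp_force: 44.2
[0.55970155 0.02728007 0.23716108]
empty_bay []
middle_hole []
left_hole []
right_hole [([0.5705, 0.1769, 0.0604], 0.63)]
dispenser []
white_roll_center []
```

View pics/w3.png

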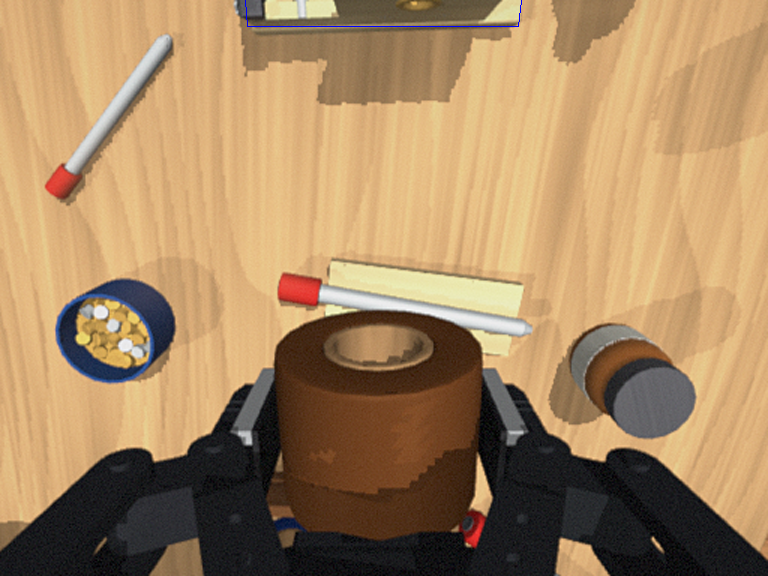

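The dispenser's near edge matches the model at (0.561, 0.249, 5°) to within a pixel or two. Next I'll go above the bay and overlay again.

```bash
python3 -m pendant '[[[0.5,0.12,0,0.04,0,0,0],[0.5,0.24,0,0.08,0,0,0],[0.5,0.36,0,0.1,0,0,0],[0.5,0.475,0.05,0.1,0,0,0],[0.5,0.475,0.05,0.1,0,0,0]]]' 40;
python3 - <<'E'
from ov import *
s=env.read_state();ci=env.camera_info('wrist');f=env.grab_frame('wrist')
np.savez('w4.npz',f=f,**{k:np.array(v) for k,v in ci.items()})
big=cv2.resize(f,None,fx=1.5,fy=1.5,interpolation=cv2.INTER_CUBIC)
cv2.imwrite('pics/w4.png',overlay(big,ci,0.561,0.249,5,1.5))
for q in ['empty_bay','middle_hole','left_hole','right_hole','dispenser','white_roll_center']:
    print(q,[(np.round(d['point'],4).tolist(),round(float(d['score']),2)) for d in env.pinpoint('wrist',q)][:3])
E
python3 go.py 0.5637 0.215 0.2 5
```

```text
t: 10.2
tcp_pos: [0.5637, 0.2232, 0.1964]
eef_rot: [[-0.093, 0.996, -0.001], [0.996, 0.093, 0.001], [0.001, -0.0, -1.0]]
ft_force: [0.6, -0.0, -1.6]
width: 0.698
grasp_force: 44.2
empty_bay [([0.5643, 0.2135, 0.0648], 0.81)]
middle_hole [([0.558, 0.2485, 0.0632], 0.95), ([0.5029, -0.0066, 0.0211], 0.49)]
left_hole [([0.5523, 0.3214, 0.0584], 0.93)]
right_hole [([0.5635, 0.2543, 0.0009], 0.3)]
dispenser [([0.5657, 0.2527, 0.001], 0.72)]
white_roll_center [([0.5543, 0.2822, 0.0645], 0.81)]
row [-0.0044, 0.0004, -0.0045] [0.0001, -0.0, -0.0004] tcp [0.5634 0.2167 0.1982] t 10.55 j6 1.852185674157325
```

View pics/w4.png

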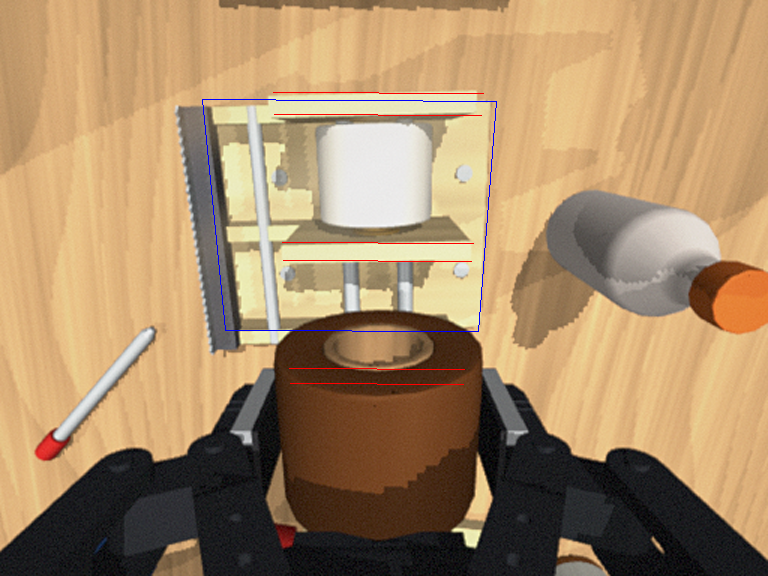

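```bash

python3 - <<'E'
from ov import *
s=env.read_state();ci=env.camera_info('wrist');f=env.grab_frame('wrist')
print(s['tcp_pos'],s['dq'])
np.savez('w5.npz',f=f,**{k:np.array(v) for k,v in ci.items()})
big=cv2.resize(f[40:260,100:360],None,fx=2.6,fy=2.6,interpolation=cv2.INTER_CUBIC)
k=2.6;off=np.array([100,40])
import ov
p0=ov.proj
ov.proj=lambda c,P:p0(c,P)-off
cv2.imwrite('pics/w5.png',overlay(big,ci,0.561,0.249,5,k))
E
```

```text
[0.56337054 0.21673969 0.19818989] [-0.00039472 -0.00035114  0.00088481 -0.00280515 -0.00079703  0.0010283 ]
```

View pics/w5.png

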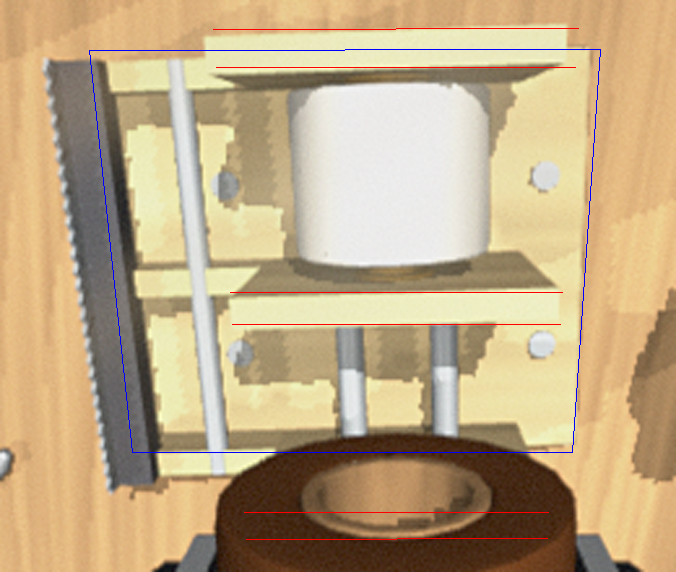

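```bash
cat > fit.py <<'E'
from ov import *
from scipy.optimize import minimize
def segs():
    S=[]
    for yp in (-4.5,4.5,62.5,71.5): S.append(((-46,yp,94),(46,yp,94)))
    for a,b in ((-4.5,4.5),(62.5,71.5)):
        for x in (-46,46): S.append(((x,a,94),(x,b,94)))
    S.append(((70,-20,15),(70,60,15)))
    return np.concatenate([np.linspace(a,b,40 if i<4 else 15) for i,(a,b) in enumerate(S)])
P=segs()
def cost(p,f,ci):
    q=proj(ci,disp(p[0]/1000,p[1]/1000,p[2],P)).astype(np.float32)
    return float(np.mean(cv2.remap(f,q[:,:1],q[:,1:],cv2.INTER_LINEAR)))
def fit(npz):
    d=np.load(npz); ci={k:d[k] for k in d.files if k!='f'}
    g=cv2.GaussianBlur(cv2.cvtColor(d['f'],cv2.COLOR_BGR2GRAY),(0,0),0.8)
    e=cv2.Canny(g,30,80); dt=cv2.distanceTransform(255-e,cv2.DIST_L2,5); dt=np.minimum(dt,6).astype(np.float32)
    best=min((minimize(cost,[561+a,249+b,5+c],args=(dt,ci),method='Nelder-Mead',options=dict(initial_simplex=None)) for a in(-3,0,3) for b in(-3,0,3) for c in(-1,1,2.5)),key=lambda r:r.fun)
    return best.x,best.fun
if __name__=='__main__':
    for n in ('w4.npz','w5.npz'): print(n,fit(n))
E
python3 fit.py; python3 - <<'E'
from ov import *
# independent: hole points from this static pose and from top/scene, straight average
for c in ['top','scene','wrist']:
    env.grab_frame(c)
    for q in ['empty_bay','middle_hole','left_hole','right_hole','white_roll_center','dispenser']:
        r=[d for d in env.pinpoint(c,q)][:1]
        print(c,q,[(np.round(d['point'],4).tolist(),round(float(d['score']),2)) for d in r])
E
```

```text
w4.npz (array([559.12887001, 248.80366038,   6.57238769]), np.float64(0.8940438628196716))
w5.npz (array([559.57513182, 248.85594724,   6.51279499]), np.float64(1.019294023513794))
top empty_bay [([0.5644, 0.2185, 0.0632], 0.93)]
top middle_hole [([0.5629, 0.2525, 0.0624], 0.94)]
top left_hole [([0.5414, -0.4727, 0.0037], 0.64)]
top right_hole [([0.5641, 0.1776, 0.0588], 0.96)]
top white_roll_center [([0.5566, 0.2474, -0.0], 0.65)]
top dispenser [([0.5574, 0.248, 0.0014], 0.97)]
scene empty_bay [([0.5627, 0.2148, 0.0629], 0.81)]
scene middle_hole []
scene left_hole [([0.5473, 0.3196, 0.0648], 0.58)]
scene right_hole [([0.5671, 0.1749, 0.0654], 0.89)]
scene white_roll_center [([0.5564, 0.2808, 0.0642], 0.59)]
scene dispenser [([0.5588, 0.2495, -0.0014], 0.87)]
wrist empty_bay [([0.5654, 0.2158, 0.0649], 0.7)]
wrist middle_hole [([0.5565, 0.2476, 0.0638], 0.97)]
wrist left_hole [([0.5652, 0.2143, 0.0615], 0.67)]
wrist right_hole []
wrist white_roll_center [([0.5562, 0.2836, 0.0663], 0.8)]
wrist dispenser [([0.5632, 0.2513, 0.001], 0.74)]
```

```bash
python3 go.py 0.5632 0.2155 0.067 6.5
```

```text
row [-0.0059, -0.0009, 0.3269] [-0.0, -0.0, -0.0082] tcp [0.5633 0.2179 0.1978] t 11.65 j6 1.8522865651430147
```

```bash
python3 -m pendant '[[[0.5,-0.005,-0.001,0,0,0,-0.008],[0.5,-0.005,-0.001,0.1,0,0,-0.008],[0.5,-0.005,-0.001,0.2,0,0,-0.008],[0.5,-0.005,-0.001,0.29,0,0,-0.008],[0.5,-0.005,-0.001,0.29,0,0,-0.008]]]' 40;python3 -m pendant '[[[0.5,0,0,0.02,0,0,0],[0.5,0,0,0.035,0,0,0],[0.5,0,0,0.035,0,0,0],[0.5,0,0,0.035,0,0,0]]]' 40; python3 go.py 0.5632 0.2155 0.065 6.5
```

```text
t: 12.15
tcp_pos: [0.5597, 0.2144, 0.0765]
eef_rot: [[-0.113, 0.994, -0.009], [0.994, 0.113, -0.003], [-0.002, -0.009, -1.0]]
ft_force: [-0.1, -0.5, -1.0]
width: 0.699
grasp_force: 44.2
t: 12.55
tcp_pos: [0.5639, 0.2161, 0.0691]
eef_rot: [[-0.112, 0.994, 0.002], [0.994, 0.112, 0.001], [0.001, 0.002, -1.0]]
ft_force: [-1.3, 0.2, -1.1]
width: 0.693
grasp_force: 44.2
row [-0.0013, -0.0019, 0.0102] [0.0006, -0.0002, -0.0002] tcp [0.5639 0.2161 0.0691] t 12.55 j6 1.8240578907156673
```

```bash
python3 -m pendant '[[[0.5,0,0,0.005,0,0,0],[0.5,0,0,0.009,0,0,0],[0.5,0,0,0.009,0,0,0]]]' 40; python3 -m pendant '[[[0.5,0,0,0.002,0,0,0],[0.5,0,0,0.004,0,0,0],[0.5,0,0,0.004,0,0,0]]]' 40
```

```text
t: 12.85
tcp_pos: [0.5636, 0.216, 0.065]
eef_rot: [[-0.112, 0.994, 0.001], [0.994, 0.112, 0.001], [0.0, 0.001, -1.0]]
ft_force: [-1.4, -0.2, 2.4]
width: 0.694
grasp_force: 44.5
t: 13.15
tcp_pos: [0.5637, 0.2161, 0.0649]
eef_rot: [[-0.112, 0.994, 0.002], [0.994, 0.112, 0.001], [0.001, 0.002, -1.0]]
ft_force: [-5.0, -1.5, 12.7]
width: 0.692
grasp_force: 45.4
```

```bash
python3 -m pendant '[[[0.5,0,0,-0.003,0,0,0],[0.5,0,0,-0.003,0,0,0],[0.2,0,0,-0.003,0,0,0],[0.2,0,0,-0.003,0,0,0],[0.2,0,0,-0.003,0,0,0]]]' 40; python3 -m pendant '[[[0.2,0,0,-0.02,0,0,0],[0.2,0,0,-0.12,0,0,0],[0.1,0,0,-0.24,0,0,0],[0,0,0,-0.33,0,0,0],[0,0,0,-0.33,0,0,0]]]' 40; python3 - <<'E'
from ov import *
env.grab_frame('wrist')
f=env.grab_frame('wrist'); cv2.imwrite('pics/w6.png',f)
for c in ['wrist','top','scene']:
    env.grab_frame(c)
    for q in ['brown_roll_center','white_roll_center','knob','tip']:
        print(c,q,[(np.round(d['point'],4).tolist(),round(float(d['score']),2)) for d in env.pinpoint(c,q)][:3])
E
python3 go.py 0.502 -0.05 0.2 85
```

```text
t: 13.65
tcp_pos: [0.5629, 0.2157, 0.0633]
eef_rot: [[-0.112, 0.994, -0.001], [0.994, 0.112, -0.0], [-0.0, -0.001, -1.0]]
ft_force: [-0.2, 0.4, -0.5]
width: 0.797
grasp_force: 0.0
t: 14.15
tcp_pos: [0.5655, 0.2167, 0.2025]
eef_rot: [[-0.112, 0.994, 0.009], [0.994, 0.112, 0.004], [0.003, 0.01, -1.0]]
ft_force: [0.3, 0.7, -0.6]
width: 0.996
grasp_force: 0.0
wrist brown_roll_center [([0.5619, 0.2171, 0.0584], 0.93)]
wrist white_roll_center [([0.5513, 0.2823, 0.0665], 0.73)]
wrist knob [([0.5033, -0.0046, 0.024], 0.97), ([0.3263, 0.057, 0.01], 0.73), ([0.5523, 0.2794, 0.0626], 0.56)]
wrist tip [([0.5606, 0.2178, 0.0577], 0.75), ([0.4062, 0.1555, 0.0027], 0.67), ([0.5533, 0.3201, 0.0599], 0.64)]
top brown_roll_center [([0.5653, 0.2184, 0.0573], 0.69), ([0.5574, 0.2466, -0.0016], 0.47)]
top white_roll_center []
top knob [([0.6762, -0.235, 0.0166], 0.9), ([0.3281, 0.0578, 0.0111], 0.74), ([0.5035, -0.0034, 0.0187], 0.56)]
top tip [([0.8675, -0.3647, 0.0055], 0.62), ([0.6793, -0.0212, 0.0193], 0.58), ([0.407, 0.1624, 0.0071], 0.44)]
scene brown_roll_center [([0.563, 0.2169, 0.065], 0.48), ([0.6985, 0.2527, 0.0778], 0.24)]
scene white_roll_center [([0.5539, 0.2817, 0.0644], 0.73), ([0.6978, 0.257, 0.0738], 0.58)]
scene knob [([0.6764, -0.2242, 0.0139], 0.76), ([0.5107, -0.2691, -0.0038], 0.65), ([0.5045, -0.0096, 0.0206], 0.56)]
scene tip [([0.8709, -0.3689, 0.0092], 0.82), ([0.5576, 0.2516, -0.001], 0.74), ([0.6836, -0.0237, 0.0227], 0.61)]
row [-0.6432, -0.2266, -0.0105] [0.0, 0.0, -0.4364] tcp [0.5632 0.2158 0.1958] t 15.0 j6 1.8242163656837878
```

View pics/w6.png

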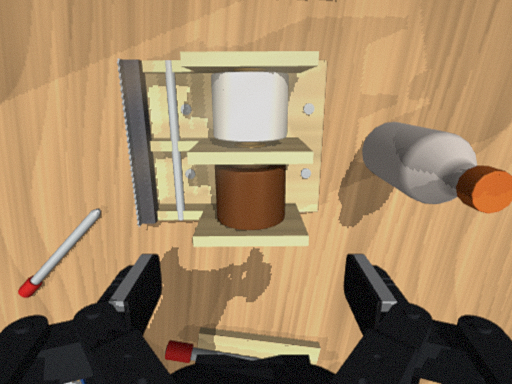

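The roll sits in the bay at (250,195) between the right and middle plates. All three plate tops are visible, so I'll refine the dispenser pose from this picture before leaving.

```bash
python3 - <<'E'
from ov import *
import fit
ci=env.camera_info('wrist');f=env.grab_frame('wrist')
np.savez('w6.npz',f=f,**{k:np.array(v) for k,v in ci.items()})
print(fit.fit('w6.npz'))
e=[((x,a,94),(x,b,94)) for x in(-46,46) for a,b in((-71.5,-62.5),(-4.5,4.5),(62.5,71.5))]+[((-46,y,94),(46,y,94)) for y in(-71.5,-62.5,-4.5,4.5,62.5,71.5)]
fit.P=np.concatenate([np.linspace(a,b,40 if a[1]==b[1] else 15) for a,b in e])
print('3 plates',fit.fit('w6.npz'))
x,_=fit.fit('w6.npz')
E
python3 -m pendant '[[[0,-0.12,-0.04,0,0,0,-0.047],[0,-0.24,-0.08,0,0,0,-0.094],[0,-0.36,-0.12,0,0,0,-0.14],[0,-0.48,-0.17,0,0,0,-0.187],[0,-0.6,-0.21,0,0,0,-0.234]]]' 60;python3 go.py 0.502 -0.05 0.2 85
```

```text
(array([559.91011421, 248.98981256,   6.46347902]), np.float64(0.5326031446456909))
3 plates (array([560.25198227, 249.00233526,   6.69141437]), np.float64(0.46116989850997925))
t: 15.55
tcp_pos: [0.51, -0.0165, 0.196]
eef_rot: [[-0.733, 0.68, 0.001], [0.68, 0.733, -0.0], [-0.0, 0.0, -1.0]]
ft_force: [0.2, -0.4, -0.3]
width: 0.997
grasp_force: 0.0
row [-0.0423, -0.0749, -0.01] [0.0, 0.0002, -0.2103] tcp [ 0.51   -0.0165  0.196 ] t 15.55 j6 0.7155301361531408
```

```bash
python3 go.py 0.65 -0.02 0.22 85;python3 -m pendant '[[[0,-0.08,0,0,0,0,-0.047],[0,-0.15,0.1,-0.02,0,0,-0.094],[0,-0.22,0.17,-0.04,0,0,-0.14],[0,-0.26,0.235,-0.06,0,0,-0.187],[0,-0.26,0.235,-0.06,0,0,-0.21]]]' 60;python3 go.py 0.65 -0.02 0.22 85
```

```text
row [-0.2626, 0.2317, -0.0598] [0.0, 0.0002, -0.2103] tcp [ 0.51   -0.0165  0.196 ] t 15.55 j6 0.7155301361531408
t: 16.05
tcp_pos: [0.6544, -0.017, 0.2192]
eef_rot: [[-0.996, 0.089, 0.001], [0.089, 0.996, 0.0], [-0.001, 0.0, -1.0]]
ft_force: [0.1, -0.4, 0.7]
width: 1.0
grasp_force: 0.0
row [0.0103, -0.0085, -0.0021] [0.0001, 0.0004, -0.0005] tcp [ 0.6544 -0.017   0.2192] t 16.05 j6 0.06280572629106128
```

```bash
python3 - <<'E'
from ov import *
env.grab_frame('wrist');env.grab_frame('wrist')
ci=env.camera_info('wrist');f=env.grab_frame('wrist'); cv2.imwrite('pics/w7.png',f)
np.savez('w7.npz',f=f,**{k:np.array(v) for k,v in ci.items()})
K=np.array([[ci['fx'],0,ci['cx']],[0,ci['fy'],ci['cy']],[0,0,1.]]);Rm=cv2.Rodrigues(np.array(ci['rvec']))[0];C=-Rm.T@np.ravel(ci['tvec'])
def back(px,z):
    d=(np.c_[px,np.ones(len(px))]@np.linalg.inv(K).T)@Rm; return C+d*((z-C[2])/d[:,2])[:,None]
print('C',C)
for q in ['knob','tip','offcut']: print(q,[(np.round(d['point'],4).tolist(),round(float(d['score']),2)) for d in env.pinpoint('wrist',q)][:3])
for m in env.outline_of('wrist','knob')[:3]:
    p=m['pixels']; v,u=np.nonzero(p)
    g=back(np.c_[u,v],0.019); print(m['score'],len(u),u.min(),u.max(),v.min(),v.max())
    # red part
    h=cv2.cvtColor(f,cv2.COLOR_BGR2HSV); red=((h[...,0]<10)|(h[...,0]>170))&(h[...,1]>150)
    r=red[v,u]; 
    for n,k in (('knob',r),('shank',~r)):
        if k.sum()<20: continue
        c=g[k].mean(0); w=np.linalg.svd(g[k]-c,full_matrices=False)[2][0]; 
        if w[0]<0:w=-w
        t=(g[k]-c)@w; print(n,c.round(4),'yaw',np.degrees(np.arctan2(w[1],w[0])).round(2),'ends',(c+w*t.min()).round(4),(c+w*t.max()).round(4))
E
```

```text
C [ 0.57363311 -0.01060194  0.3422432 ]
knob [([0.6791, -0.2293, 0.0165], 0.92), ([0.5031, -0.0066, 0.0213], 0.88)]
tip [([0.6814, -0.0281, 0.0196], 0.96), ([0.5695, 0.1754, 0.058], 0.66)]
offcut [([0.595, -0.0141, -0.001], 0.66)]
0.9 2729 12 82 190 320
knob [ 0.6782 -0.228   0.019 ] yaw -41.39 ends [ 0.6568 -0.2092  0.019 ] [ 0.6978 -0.2453  0.019 ]
shank [ 0.7452 -0.2742  0.019 ] yaw -35.39 ends [ 0.6559 -0.2108  0.019 ] [ 0.8148 -0.3237  0.019 ]
0.86 3062 237 261 0 199
knob [ 0.5056 -0.0077  0.019 ] yaw -10.44 ends [ 0.4945 -0.0056  0.019 ] [ 0.5174 -0.0099  0.019 ]
shank [ 0.5901 -0.0157  0.019 ] yaw -5.74 ends [ 0.4952 -0.0062  0.019 ] [ 0.6819 -0.025   0.019 ]
```

View pics/w7.png

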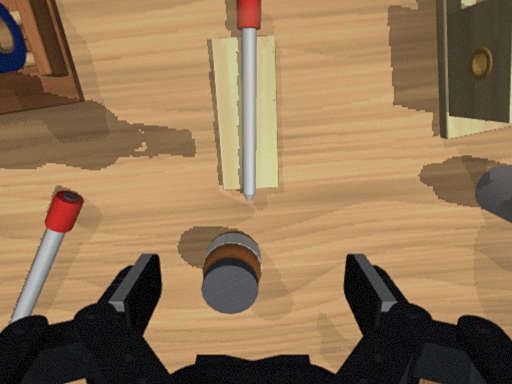

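The wrist view shows the wanted spindle on its offcut, knob at (249,12) and tip at (249,197). The fit gives yaw -5.7° and knob centre (0.503, -0.007), in agreement with the network.

```bash
python3 go.py 0.502 -0.007 0.1 84.3;python3 -m pendant '[[[0,0.1,0.01,0.05,0,0,0.004],[0,0.2,0.02,0.1,0,0,0.004],[0,0.3,0.02,0.2,0,0,0.004],[0,0.382,-0.009,0.3,0,0,0.004],[0,0.382,-0.009,0.3,0,0,0.004]]]' 60;python3 -m pendant '[[[0,0,0,0,0,0,0],[0,0,0,0,0,0,0]]]';python3 go.py 0.502 -0.007 0.022 84.3
```

```text
row [0.3719, -0.0087, 0.3002] [-0.0, 0.0001, 0.0014] tcp [ 0.6504 -0.0177  0.2201] t 16.4 j6 0.06807480672953208
t: 16.9
tcp_pos: [0.4894, -0.0069, 0.0942]
eef_rot: [[-0.994, 0.107, -0.012], [0.107, 0.994, -0.0], [0.012, -0.001, -1.0]]
ft_force: [0.6, 0.4, -0.5]
width: 1.0
grasp_force: 0.0
t: 17.1
tcp_pos: [0.5003, -0.0069, 0.1016]
eef_rot: [[-0.994, 0.107, 0.004], [0.107, 0.994, 0.0], [-0.004, 0.0, -1.0]]
ft_force: [0.2, -0.7, 0.9]
width: 0.996
grasp_force: 0.0
row [-0.0034, 0.0, 0.1991] [0.0001, 0.0012, -0.0025] tcp [ 0.5003 -0.0069  0.1016] t 17.1 j6 0.09343821384848569
```

```bash
python3 -m pendant '[[[0,-0.006,0,0.08,0,0,-0.0025],[0,-0.006,0,0.15,0,0,-0.0025],[0,-0.006,0,0.19,0,0,-0.0025],[0,-0.006,0,0.198,0,0,-0.0025],[0,-0.006,0,0.198,0,0,-0.0025]]]' 60; python3 -m pendant '[[[0.5,0,0,0,0,0,0],[1,0,0,0,0,0,0],[1,0,0,0,0,0,0],[1,0,0,0,0,0,0],[1,0,0,0,0,0,0]]]' 60;python3 -m pendant '[[[1,0,0,0,0,0,0],[1,0,0,0,0,0,0],[1,0,0,0,0,0,0]]]' 60;python3 go.py 0.502 -0.007 0.022 84.3
```

```text
t: 17.6
tcp_pos: [0.5028, -0.007, 0.0216]
eef_rot: [[-0.995, 0.099, 0.002], [0.099, 0.995, -0.0], [-0.002, 0.0, -1.0]]
ft_force: [-0.6, 1.0, -0.6]
width: 0.999
grasp_force: 0.0
t: 18.1
tcp_pos: [0.5011, -0.007, 0.0211]
eef_rot: [[-0.995, 0.099, 0.001], [0.099, 0.995, 0.0], [-0.001, 0.0, -1.0]]
ft_force: [-0.7, -0.5, 3.2]
width: 0.238
grasp_force: 58.4
t: 18.4
tcp_pos: [0.5011, -0.007, 0.0209]
eef_rot: [[-0.995, 0.099, 0.001], [0.099, 0.995, 0.0], [-0.001, 0.0, -1.0]]
ft_force: [-0.3, 0.6, 3.8]
width: 0.234
grasp_force: 58.5
row [-0.0023, 0.0003, -0.0028] [0.0, 0.0002, 0.0002] tcp [ 0.5011 -0.007   0.0209] t 18.4 j6 0.08472676211523048
```

```bash
python3 - <<'E'
from ov import *
for n,t,a in (('w5.npz',(0.5634,0.2168,0.1982),5.1),('w3.npz',(0.5597,0.0272,0.2372),5.0)):
    d=np.load(n); ci={k:d[k] for k in d.files if k!='f'}; a=np.radians(a)
    ex=np.array([np.cos(a),np.sin(a),0]); ey=np.array([-np.sin(a),np.cos(a),0])
    c=np.array(t)+[0,0,-0.003]+0.024*ey
    print(n,proj(ci,[c, c+0.03*ex,c-0.03*ex]).round(1).tolist())
    f=d['f']; g=f[int(proj(ci,[c])[0,1])]; 
    h=cv2.cvtColor(f,cv2.COLOR_BGR2HSV).astype(int)
    for r in (235,245): print(r,[int(v) for v in g[0]], np.nonzero((np.abs(h[r,150:350,0]-9)<6)&(h[r,150:350,1]>130))[0][[0,-1]]+150)
E
python3 -m pendant '[[[1,0,0,-0.1,0,0,0],[1,0,0,-0.2,0,0,0],[1,0,0,-0.3,0,0,0],[1,0,0,-0.34,0,0,0],[1,0,0,-0.34,0,0,0]]]' 80;python3 go.py 0.5918 -0.026 0.15 186.6
```

```text
w5.npz [[251.3, 224.4], [321.0, 224.1], [181.6, 224.6]]
235 [131, 181, 226] [184 320]
245 [131, 181, 226] [183 320]
w3.npz [[251.4, 224.0], [321.1, 224.0], [181.7, 224.0]]
235 [117, 170, 211] [184 320]
245 [117, 170, 211] [183 320]
t: 18.9
tcp_pos: [0.5023, -0.0071, 0.1589]
eef_rot: [[-0.995, 0.099, 0.004], [0.099, 0.995, -0.0], [-0.004, 0.0, -1.0]]
ft_force: [1.0, -0.0, -1.0]
width: 0.233
grasp_force: 78.2
row [-0.2273, -0.025, 0.0232] [-0.0012, 0.0011, -0.5681] tcp [ 0.5023 -0.0071  0.1589] t 18.9 j6 0.08470854811762016
```

```bash
python3 -m pendant '[[[1,-0.03,0,0,0,0,-0.047],[1,-0.06,0,0,0,0,-0.094],[1,-0.1,-0.01,0,0,0,-0.14],[1,-0.13,-0.01,0,0,0,-0.187],[1,-0.16,-0.02,0,0,0,-0.234]]]' 80;python3 go.py 0.5918 -0.026 0.15 186.6
```

```text
t: 19.4
tcp_pos: [0.5633, -0.0212, 0.154]
eef_rot: [[-0.8, -0.599, -0.004], [-0.599, 0.8, 0.0], [0.003, 0.002, -1.0]]
ft_force: [0.4, 0.8, -1.4]
width: 0.231
grasp_force: 78.5
row [-0.0499, -0.0522, 0.0097] [0.0011, -0.0004, -0.3321] tcp [ 0.5633 -0.0212  0.154 ] t 19.4 j6 -0.6804447781046682
```

```bash
python3 -m pendant '[[[1,-0.02,-0.02,0.01,0,0,-0.047],[1,-0.03,-0.03,0.01,0,0,-0.094],[1,-0.04,-0.04,0.01,0,0,-0.14],[1,-0.05,-0.052,0.01,0,0,-0.187],[1,-0.05,-0.052,0.01,0,0,-0.234]]]' 80;python3 -m pendant '[[[1,0,0,0,0,0,-0.047],[1,0,0,0,0,0,-0.094],[1,0,0,0,0,0,-0.1],[1,0,0,0,0,0,-0.1],[1,0,0,0,0,0,-0.1]]]' 80;python3 go.py 0.5918 -0.026 0.0645 186.6
```

```text
t: 19.9
tcp_pos: [0.5919, -0.0263, 0.1498]
eef_rot: [[-0.192, -0.981, -0.003], [-0.981, 0.192, -0.0], [0.001, 0.003, -1.0]]
ft_force: [0.4, -0.3, -0.7]
width: 0.227
grasp_force: 78.5
t: 20.4
tcp_pos: [0.5919, -0.0261, 0.1517]
eef_rot: [[0.112, -0.994, -0.001], [-0.994, -0.112, 0.0], [-0.0, 0.001, -1.0]]
ft_force: [-0.1, 0.1, -0.5]
width: 0.229
grasp_force: 78.5
row [-0.0003, -0.0001, 0.2179] [0.0004, 0.0, -0.0009] tcp [ 0.5919 -0.0261  0.1517] t 20.4 j6 -1.727385607740302
```

```bash
python3 -m pendant '[[[1,0,0,0.08,0,0,-0.001],[1,0,0,0.15,0,0,-0.001],[1,0,0,0.2,0,0,-0.001],[1,0,0,0.217,0,0,-0.001],[1,0,0,0.217,0,0,-0.001]]]' 80;python3 -m pendant '[[[1,0,0,0,0,0,0],[1,0,0,0,0,0,0]]]' 80;python3 go.py 0.5918 -0.026 0.0645 186.6; python3 - <<'E'
from ov import *
for c in ['top','scene','wrist']:
    f=env.grab_frame(c)
    if c=='scene': cv2.imwrite('pics/s8.png',cv2.resize(f[150:260,210:370],None,fx=5,fy=5,interpolation=cv2.INTER_CUBIC))
    for q in ['knob','tip','right_hole']:
        print(c,q,[(np.round(d['point'],4).tolist(),round(float(d['score']),2)) for d in env.pinpoint(c,q) if abs(d['point'][0]-.58)<.06 and abs(d['point'][1]-.08)<.15][:3])
E
```

```text
t: 20.9
tcp_pos: [0.5915, -0.0261, 0.0648]
eef_rot: [[0.117, -0.993, -0.002], [-0.993, -0.117, 0.0], [-0.0, 0.002, -1.0]]
ft_force: [1.0, 0.8, -0.9]
width: 0.231
grasp_force: 78.6
t: 21.1
tcp_pos: [0.5932, -0.0262, 0.0672]
eef_rot: [[0.117, -0.993, 0.002], [-0.993, -0.117, -0.0], [0.0, -0.002, -1.0]]
ft_force: [0.0, -0.9, -0.4]
width: 0.232
grasp_force: 78.6
row [-0.0009, 0.0034, 0.0068] [-0.0007, -0.0001, 0.0008] tcp [ 0.5932 -0.0262  0.0672] t 21.1 j6 -1.7326385157255266
top knob []
top tip [([0.5683, 0.1579, 0.0628], 0.54)]
top right_hole [([0.5641, 0.1751, 0.0581], 0.58)]
scene knob [([0.5964, -0.0266, 0.0627], 0.68)]
scene tip [([0.5716, 0.1549, 0.0669], 0.48), ([0.5629, 0.2166, 0.0612], 0.35)]
scene right_hole [([0.5683, 0.1777, 0.0613], 0.63)]
wrist knob [([0.594, -0.0214, 0.0656], 0.84), ([0.5881, -0.0109, 0.0658], 0.74)]
wrist tip [([0.592, -0.0217, 0.0669], 0.68)]
wrist right_hole []
```

View pics/s8.png

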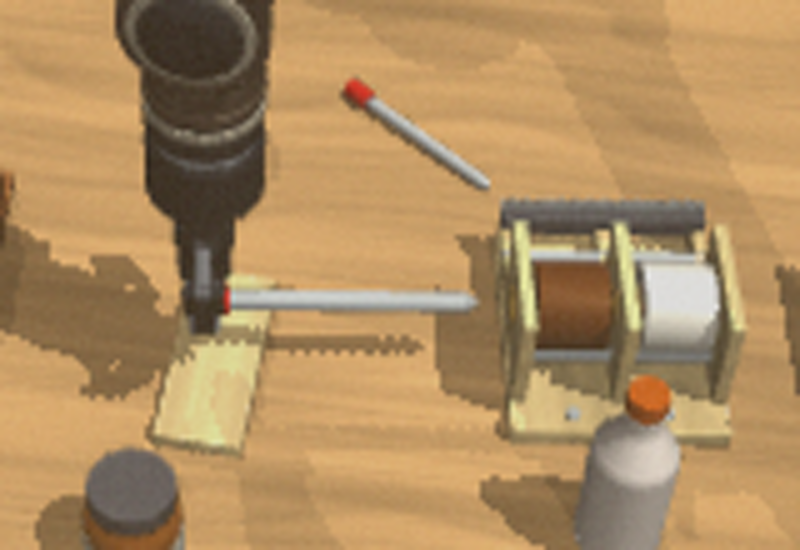

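The scene crop shows the spindle level, pointing at the outer plate's hole, tip at (470,300) and plate face at (515,300). The arm should have settled by now, so I'll re-read and align.

```bash
python3 - <<'E'
from workcell import env
import numpy as np
for i in range(3):
    s=env.read_state();print(s['tcp_pos'].round(4) if hasattr(s['tcp_pos'],'round') else s['tcp_pos'],np.round(np.array(s['eef_rot'])[:,0],4));env.grab_frame('top')
E
python3 go.py 0.5918 -0.026 0.0645 186.6
```

```text
[ 0.5922 -0.0262  0.0658] [ 0.1177 -0.993  -0.    ]
[ 0.5922 -0.0262  0.0657] [ 0.1177 -0.993  -0.    ]
[ 0.5922 -0.0261  0.0657] [ 1.177e-01 -9.930e-01 -1.000e-04]
row [-0.0006, 0.001, 0.0031] [0.0, 0.0, 0.0009] tcp [ 0.5922 -0.0262  0.0657] t 21.85 j6 -1.7329485767073574
```

```bash
python3 -m pendant '[[[1,0,0.001,0.004,0,0,0.001],[1,-0.02,0.001,0.004,0,0,0.001],[1,-0.04,0.001,0.004,0,0,0.001],[1,-0.05,0.001,0.004,0,0,0.001],[1,-0.05,0.001,0.004,0,0,0.001]]]' 80;python3 -m pendant '[[[1,-0.01,0,0,0,0,0],[1,-0.02,0,0,0,0,0],[1,-0.03,0,0,0,0,0],[1,-0.04,0,0,0,0,0],[1,-0.05,0,0,0,0,0]]]' 80;python3 go.py 0.5682 0.178 0.064 186.6
```

```text
t: 22.35
tcp_pos: [0.5894, -0.0054, 0.0642]
eef_rot: [[0.116, -0.993, 0.0], [-0.993, -0.116, 0.0], [-0.0, -0.0, -1.0]]
ft_force: [0.5, 0.3, -1.5]
width: 0.233
grasp_force: 78.6
t: 22.85
tcp_pos: [0.5872, 0.0139, 0.0642]
eef_rot: [[0.115, -0.993, 0.0], [-0.993, -0.115, 0.0], [-0.0, -0.0, -1.0]]
ft_force: [-0.4, 0.5, -0.5]
width: 0.228
grasp_force: 78.6
row [-0.4131, 0.0001, 0.0005] [-0.0, 0.0, -0.0001] tcp [0.5872 0.0139 0.0642] t 22.85 j6 -1.6620767078199732
```

```bash
python3 -m pendant '[[[1,-0.02,0,0,0,0,0],[1,-0.04,0,0,0,0,0],[1,-0.06,0,0,0,0,0],[1,-0.08,0,0,0,0,0],[1,-0.1,0,0,0,0,0]]]' 80;python3 -m pendant '[[[1,-0.01,0,0,0,0,0],[1,-0.02,0,0,0,0,0],[1,-0.03,0,0,0,0,0],[1,-0.04,0,0,0,0,0],[1,-0.05,0,0,0,0,0]]]' 80;python3 go.py 0.5682 0.178 0.064 186.6
```

```text
t: 23.35
tcp_pos: [0.5825, 0.0541, 0.0642]
eef_rot: [[0.115, -0.993, -0.0], [-0.993, -0.115, 0.0], [-0.0, 0.0, -1.0]]
ft_force: [-0.2, 0.4, -1.4]
width: 0.23
grasp_force: 78.6
t: 23.85
tcp_pos: [0.5803, 0.0733, 0.0642]
eef_rot: [[0.114, -0.993, -0.0], [-0.993, -0.114, -0.0], [0.0, 0.0, -1.0]]
ft_force: [-0.5, 0.1, -0.5]
width: 0.23
grasp_force: 78.6
row [-0.2634, 0.0001, 0.0005] [0.0, -0.0, -0.0002] tcp [0.5803 0.0733 0.0642] t 23.85 j6 -1.559744626591279
```

```bash
python3 -m pendant '[[[1,-0.02,0,0,0,0,0],[1,-0.04,0,0,0,0,0],[1,-0.06,0,0,0,0,0],[1,-0.08,0,0,0,0,0],[1,-0.1,0,0,0,0,0]]]' 80;python3 -m pendant '[[[1,-0.015,0,0,0,0,0],[1,-0.03,0,0,0,0,0],[1,-0.045,0,0,0,0,0],[1,-0.06,0,0,0,0,0],[1,-0.075,0,0,0,0,0]]]' 80;python3 go.py 0.5682 0.178 0.064 186.6
```

```text
t: 24.35
tcp_pos: [0.5756, 0.1137, 0.0642]
eef_rot: [[0.115, -0.993, -0.0], [-0.993, -0.115, 0.0], [-0.0, 0.0, -1.0]]
ft_force: [0.4, -0.6, -0.6]
width: 0.232
grasp_force: 78.6
t: 24.85
tcp_pos: [0.5722, 0.1431, 0.0642]
eef_rot: [[0.114, -0.993, -0.0], [-0.993, -0.114, -0.0], [0.0, 0.0, -1.0]]
ft_force: [-0.8, -0.3, -0.6]
width: 0.231
grasp_force: 78.6
row [-0.0879, 0.0001, 0.0004] [0.0, -0.0, -0.0002] tcp [0.5722 0.1431 0.0642] t 24.85 j6 -1.4404853948583123
```

```bash
python3 -m pendant '[[[1,-0.01,0,0,0,0,0],[1,-0.02,0,0,0,0,0],[1,-0.03,0,0,0,0,0],[1,-0.035,0,0,0,0,0],[1,-0.035,0,0,0,0,0]]]' 80;python3 -m pendant '[[[1,-0.003,0,0,0,0,0],[1,-0.005,0,0,0,0,0],[1,-0.005,0,0,0,0,0]]]' 80;python3 -m pendant '[[[1,-0.003,0,0,0,0,0],[1,-0.005,0,0,0,0,0],[1,-0.005,0,0,0,0,0]]]' 80
```

```text
t: 25.35
tcp_pos: [0.5707, 0.1568, 0.0642]
eef_rot: [[0.115, -0.993, -0.0], [-0.993, -0.115, 0.0], [-0.0, 0.0, -1.0]]
ft_force: [-1.0, 0.3, -1.5]
width: 0.232
grasp_force: 78.6
t: 25.65
tcp_pos: [0.5705, 0.1585, 0.0642]
eef_rot: [[0.114, -0.993, -0.0], [-0.993, -0.114, -0.0], [0.0, 0.0, -1.0]]
ft_force: [-0.5, -0.2, -0.9]
width: 0.234
grasp_force: 78.6
t: 25.95
tcp_pos: [0.5703, 0.1606, 0.0642]
eef_rot: [[0.115, -0.993, 0.0], [-0.993, -0.115, 0.0], [-0.0, -0.0, -1.0]]
ft_force: [0.8, 0.6, -0.2]
width: 0.227
grasp_force: 78.6
```

```bash
python3 -m pendant '[[[1,-0.003,0,0,0,0,0],[1,-0.004,0,0,0,0,0],[1,-0.004,0,0,0,0,0]]]' 80;python3 -m pendant '[[[1,-0.003,0,0,0,0,0],[1,-0.004,0,0,0,0,0],[1,-0.004,0,0,0,0,0]]]' 80
```

```text
t: 26.25
tcp_pos: [0.5701, 0.162, 0.0642]
eef_rot: [[0.115, -0.993, 0.0], [-0.993, -0.115, -0.0], [0.0, -0.0, -1.0]]
ft_force: [-0.1, -1.1, -0.8]
width: 0.229
grasp_force: 78.6
t: 26.55
tcp_pos: [0.57, 0.1621, 0.0642]
eef_rot: [[0.114, -0.994, 0.0], [-0.994, -0.114, -0.003], [0.003, -0.0, -1.0]]
ft_force: [1.8, -6.0, -0.6]
width: 0.232
grasp_force: 78.6
```

```bash
python3 -m pendant '[[[1,-0.003,0,0,0,0,0],[1,-0.003,0,0,0,0,0]]]' 80;python3 -m pendant '[[[0.6,0,0,0,0,0,0],[0.5,0,0,0,0,0,0],[0.4,0,0,0,0,0,0],[0.4,0,0,0,0,0,0]]]' 80; python3 - <<'E'
from ov import *
for c in ['top','scene','wrist']:
    env.grab_frame(c)
    for q in ['knob','tip','shoulder']:
        print(c,q,[(np.round(d['point'],4).tolist(),round(float(d['score']),2)) for d in env.pinpoint(c,q) if abs(d['point'][0]-.56)<.06 and abs(d['point'][1]-.23)<.15][:3])
E
```

```text
t: 26.75
tcp_pos: [0.57, 0.1622, 0.0642]
eef_rot: [[0.113, -0.994, 0.001], [-0.994, -0.113, -0.006], [0.006, -0.0, -1.0]]
ft_force: [1.5, -12.0, 0.7]
width: 0.233
grasp_force: 78.7
t: 27.15
tcp_pos: [0.5699, 0.1651, 0.0644]
eef_rot: [[0.115, -0.993, 0.0], [-0.993, -0.115, 0.0], [-0.0, -0.0, -1.0]]
ft_force: [0.7, -1.8, 0.7]
width: 0.603
grasp_force: 0.0
top knob []
top tip []
top shoulder []
scene knob []
scene tip [([0.5629, 0.2172, 0.0614], 0.72), ([0.5534, 0.3227, 0.0663], 0.68)]
scene shoulder []
wrist knob [([0.5689, 0.166, 0.06], 0.8)]
wrist tip []
wrist shoulder [([0.571, 0.1793, 0.0631], 0.57)]
```

```bash
python3 -m pendant '[[[0.4,0.004,0,-0.05,0,0,0],[0.4,0.004,0,-0.15,0,0,0],[0.4,0.004,0,-0.25,0,0,0],[0.2,0.004,0,-0.35,0,0,0],[0,0.004,0,-0.38,0,0,0]]]' 80;python3 -m pendant '[[[0,0.1,0,0,0,0,0],[0,0.2,0,0,0,0,0],[0,0.3,0,0,0,0,0],[0,0.3,0,0,0,0,0]]]';python3 - <<'E'
from ov import *
for c in ['top','scene','wrist']:
    env.grab_frame(c)
    for q in ['knob','tip','shoulder','brown_roll_center','white_roll_center','blue_roll_center','glue_center','tin_center','jar_center','right_hole']:
        print(c,q,[(np.round(d['point'],4).tolist(),round(float(d['score']),2)) for d in env.pinpoint(c,q)][:4])
ci=env.camera_info('wrist');f=env.grab_frame('wrist')
# red knob extent in the wrist picture, vs. projected shoulder/knob end with shoulder on plate
x,y,a=.560,.249,6.6
print(proj(ci,disp(x,y,a,[(0,-71.5,73),(0,-101.5,73),(-11,-86.5,62),(11,-86.5,62)])).round(1).tolist())
h=cv2.cvtColor(f,cv2.COLOR_BGR2HSV); red=(((h[...,0]<6)|(h[...,0]>172))&(h[...,1]>170)&(h[...,2]>90)).astype(np.uint8)
n,_,st,ce=cv2.connectedComponentsWithStats(red)
for i in range(1,n):
    if st[i,4]>60: print(st[i].tolist(),ce[i].round(1).tolist())
E
```

```text
t: 28.25
tcp_pos: [0.5713, 0.1638, 0.2212]
eef_rot: [[0.115, -0.993, 0.006], [-0.993, -0.115, 0.002], [-0.001, -0.007, -1.0]]
ft_force: [1.4, 0.5, 1.1]
width: 0.911
grasp_force: 0.0
t: 28.65
tcp_pos: [0.5838, 0.0403, 0.2155]
eef_rot: [[0.11, -0.994, -0.001], [-0.994, -0.11, -0.001], [0.001, 0.001, -1.0]]
ft_force: [0.3, 0.2, -0.1]
width: 1.0
grasp_force: 0.0
top knob [([0.6761, -0.2335, 0.0163], 0.56)]
top tip [([0.8682, -0.3619, 0.0063], 0.83)]
top shoulder [([0.6947, -0.2412, 0.0168], 0.66), ([0.5076, -0.236, 0.0558], 0.38), ([0.5421, -0.4719, 0.0035], 0.35)]
top brown_roll_center [([0.5629, 0.215, 0.0597], 0.79)]
top white_roll_center [([0.5567, 0.2853, 0.0614], 0.91)]
top blue_roll_center [([0.5083, -0.2361, 0.0541], 0.81), ([0.5617, 0.25, 0.0617], 0.19)]
top glue_center [([0.7012, 0.2541, 0.0716], 0.82)]
top tin_center [([0.5077, -0.2665, -0.0028], 0.67)]
top jar_center [([0.7552, -0.0535, 0.0333], 0.92)]
top right_hole [([0.5677, 0.1774, 0.0568], 0.71)]
scene knob [([0.6741, -0.2294, 0.0133], 0.71), ([0.5728, 0.1619, 0.064], 0.65), ([0.3272, 0.0559, 0.0038], 0.45)]
scene tip [(
[... 915 characters left out ...]
-0.2673, -0.005], 0.53)]
wrist knob [([0.5674, 0.1632, 0.0611], 0.69), ([0.3295, 0.0575, 0.0115], 0.68)]
wrist tip [([0.4083, 0.1593, 0.004], 0.82), ([0.594, -0.0167, 0.0005], 0.42)]
wrist shoulder [([0.3373, 0.0635, 0.0058], 0.85), ([0.5669, 0.1773, 0.0627], 0.67)]
wrist brown_roll_center []
wrist white_roll_center []
wrist blue_roll_center []
wrist glue_center [([0.7577, -0.0512, 0.0371], 0.46)]
wrist tin_center [([0.3644, -0.0489, 0.022], 0.92)]
wrist jar_center [([0.7553, -0.0514, 0.0353], 0.57)]
wrist right_hole [([0.5731, 0.1786, 0.0599], 0.93)]
[[252.7, 316.2], [252.7, 290.6], [263.5, 296.7], [242.0, 296.7]]
[470, 197, 24, 20, 255] [481.8, 206.5]
[243, 285, 21, 29, 480] [252.7, 299.1]
```

```bash
python3 - <<'E'
from ov import *
ci=env.camera_info('wrist');f=env.grab_frame('wrist')
for r in range(306,324): print(r,f[r,[247,252,257]].tolist())
for yy in(-71.5,-72.5,-73.5): print(proj(ci,disp(.560,.249,6.6,[(0,yy,71.5),(0,yy-30,71.5),(0,yy-30,49.5)])).round(1).tolist())
print(proj(ci,disp(.560,.249,6.6,[(40,-71.5,94),(40,-62.5,94)])).round(1).tolist(), f[318:350,290].tolist())
E
```

```text
306 [[4, 11, 107], [16, 18, 125], [17, 24, 121]]
307 [[17, 22, 114], [26, 24, 128], [24, 22, 124]]
308 [[19, 15, 114], [23, 33, 130], [13, 15, 122]]
309 [[21, 22, 116], [26, 28, 126], [26, 28, 127]]
310 [[16, 18, 111], [22, 27, 130], [22, 23, 125]]
311 [[20, 18, 114], [28, 29, 132], [15, 21, 123]]
312 [[19, 42, 96], [16, 16, 128], [19, 19, 109]]
313 [[34, 63, 84], [20, 39, 106], [27, 57, 91]]
314 [[30, 77, 93], [29, 62, 91], [45, 82, 99]]
315 [[45, 95, 120], [51, 95, 112], [43, 91, 117]]
316 [[56, 88, 108], [54, 108, 139], [54, 94, 118]]
317 [[54, 77, 84], [55, 91, 109], [54, 79, 93]]
318 [[54, 77, 85], [58, 77, 87], [56, 75, 85]]
319 [[61, 80, 91], [54, 72, 84], [54, 74, 83]]
320 [[50, 76, 85], [54, 76, 84], [54, 73, 85]]
321 [[58, 74, 89], [53, 74, 85], [54, 73, 86]]
322 [[61, 82, 93], [56, 76, 85], [59, 81, 92]]
323 [[53, 76, 90], [58, 79, 93], [61, 86, 93]]
[[252.7, 315.2], [252.7, 289.6], [252.7, 277.2]]
[[252.7, 314.3], [252.7, 288.8], [252.7, 276.4]]
[[252.7, 313.5], [252.7, 287.9], [252.7, 275.5]]
[[210.3, 331.1], [210.7, 338.9]] [[61, 83, 92], [58, 81, 91], [57, 81, 96], [56, 77, 87], [55, 75, 89], [57, 79, 89], [55, 78, 88], [62, 84, 96], [60, 82, 93], [60, 83, 94], [57, 81, 91], [62, 85, 96], [100, 129, 138], [147, 194, 196], [160, 208, 209], [158, 204, 206], [154, 203, 207], [158, 206, 205], [159, 208, 208], [156, 207, 208], [115, 154, 155], [60, 83, 92], [46, 66, 77], [52, 75, 82], [55, 73, 82], [48, 67, 80], [51, 73, 83], [46, 67, 75], [50, 70, 80], [48, 65, 79], [50, 71, 80], [49, 66, 79]]
```

No steel shows between the knob and the bushing, so the spindle is seated to within about 1 mm. I'll give the knob's end a gentle nudge with closed fingers to be sure.

```bash
python3 go.py 0.5740 0.128 0.066 186.6; python3 -m pendant '[[[1,0,0,0.1,0,0,0],[1,0,0,0.2,0,0,0],[1,0,0,0.3,0,0,0],[1,0,0,0.37,0,0,0],[1,0,0,0.37,0,0,0]]]' 40; python3 -m pendant '[[[1,0,0,0,0,0,0],[1,0,0,0,0,0,0]]]'; python3 go.py 0.5740 0.128 0.066 186.6
```

```text
row [-0.2111, -0.0, 0.3754] [0.0, 0.0, -0.0001] tcp [0.5837 0.0441 0.2162] t 30.4 j6 -1.610195308789961
t: 30.9
tcp_pos: [0.5806, 0.0439, 0.0639]
eef_rot: [[0.115, -0.993, -0.008], [-0.993, -0.115, -0.001], [-0.0, 0.008, -1.0]]
ft_force: [-0.2, -0.6, -0.4]
width: 0.142
grasp_force: 0.0
t: 31.1
tcp_pos: [0.585, 0.0442, 0.0704]
eef_rot: [[0.115, -0.993, 0.003], [-0.993, -0.115, 0.0], [0.0, -0.003, -1.0]]
ft_force: [-0.0, -0.6, -0.1]
width: -0.002
grasp_force: 0.0
row [-0.2113, 0.0035, 0.0109] [-0.001, -0.0, -0.0001] tcp [0.585  0.0442 0.0704] t 31.1 j6 -1.6102091136747951
```

```bash
python3 -m pendant '[[[1,-0.06,0,0.005,0,0,0],[1,-0.12,0,0.005,0,0,0],[1,-0.17,0,0.005,0,0,0],[1,-0.2,0,0.005,0,0,0],[1,-0.2,0,0.005,0,0,0]]]' 40; python3 -m pendant '[[[1,-0.005,0,0,0,0,0],[1,-0.01,0,0,0,0,0],[1,-0.015,0,0,0,0,0],[1,-0.02,0,0,0,0,0]]]';python3 -m pendant '[[[1,-0.005,0,0,0,0,0],[1,-0.01,0,0,0,0,0]]]'
```

```text
t: 31.6
tcp_pos: [0.5753, 0.125, 0.0677]
eef_rot: [[0.117, -0.993, 0.003], [-0.993, -0.117, 0.001], [-0.0, -0.003, -1.0]]
ft_force: [0.5, -0.0, -0.1]
width: -0.002
grasp_force: 0.0
t: 32.0
tcp_pos: [0.5736, 0.1311, 0.0662]
eef_rot: [[0.114, -0.994, -0.0], [-0.994, -0.114, -0.0], [0.0, 0.0, -1.0]]
ft_force: [0.2, -0.2, 0.5]
width: -0.003
grasp_force: 0.0
t: 32.2
tcp_pos: [0.5731, 0.1355, 0.0661]
eef_rot: [[0.114, -0.993, -0.0], [-0.993, -0.114, -0.0], [0.0, 0.0, -1.0]]
ft_force: [-0.4, 0.2, 0.9]
width: -0.003
grasp_force: 0.0
```

```bash
python3 -m pendant '[[[1,-0.002,0,0,0,0,0],[1,-0.004,0,0,0,0,0]]]';python3 -m pendant '[[[1,-0.002,0,0,0,0,0],[1,-0.004,0,0,0,0,0]]]';python3 -m pendant '[[[1,-0.002,0,0,0,0,0],[1,-0.002,0,0,0,0,0]]]'
```

```text
t: 32.4
tcp_pos: [0.5729, 0.1372, 0.0661]
eef_rot: [[0.115, -0.993, -0.0], [-0.993, -0.115, -0.0], [0.0, 0.0, -1.0]]
ft_force: [0.1, 0.4, 0.0]
width: 0.001
grasp_force: 0.0
t: 32.6
tcp_pos: [0.5728, 0.1379, 0.0662]
eef_rot: [[0.114, -0.993, 0.0], [-0.993, -0.114, -0.002], [0.002, 0.0, -1.0]]
ft_force: [-0.0, -6.5, 0.4]
width: 0.0
grasp_force: 2.9
t: 32.8
tcp_pos: [0.5728, 0.1379, 0.0662]
eef_rot: [[0.114, -0.994, 0.0], [-0.994, -0.114, -0.004], [0.004, -0.0, -1.0]]
ft_force: [1.0, -6.3, 0.5]
width: -0.002
grasp_force: 3.5
```

The knob is hard against the plate: the force rises while the position stays put. I'll back off, rise clear and hand in.

```bash
python3 -m pendant '[[[1,0.03,0,0,0,0,0],[1,0.1,0,0,0,0,0],[1,0.12,0,-0.1,0,0,0],[1,0.12,0,-0.2,0,0,0],[1,0.12,0,-0.3,0,0,0]]]'; python3 -m pendant '[[[1,0,0,0,0,0,0],[1,0,0,0,0,0,0],[1,0,0,0,0,0,0]]]'; python3 - <<'E'
from ov import *
env.grab_frame('scene')
for q in ['knob','shoulder','brown_roll_center','white_roll_center']:
    print(q,[(np.round(d['point'],4).tolist(),round(float(d['score']),2)) for d in env.pinpoint('scene',q)][:2])
print(env.sign_off())
E
```

```text
t: 33.3
tcp_pos: [0.5779, 0.091, 0.1874]
eef_rot: [[0.114, -0.994, -0.001], [-0.994, -0.114, 0.001], [-0.001, 0.001, -1.0]]
ft_force: [0.7, 0.2, 0.7]
width: 0.002
grasp_force: 0.0
t: 33.6
tcp_pos: [0.5776, 0.0916, 0.185]
eef_rot: [[0.114, -0.993, -0.002], [-0.993, -0.114, 0.0], [-0.0, 0.002, -1.0]]
ft_force: [-0.4, 0.3, -1.0]
width: -0.0
grasp_force: 0.0
knob [([0.6749, -0.2245, 0.0117], 0.9), ([0.3268, 0.0542, 0.0057], 0.49)]
shoulder [([0.6959, -0.2415, 0.0155], 0.82), ([0.3698, -0.0498, 0.0256], 0.6)]
brown_roll_center [([0.5632, 0.2132, 0.0638], 0.72), ([0.3696, -0.0517, 0.0213], 0.53)]
white_roll_center [([0.5564, 0.2821, 0.0651], 0.74), ([0.7579, -0.0479, 0.036], 0.48)]
the job is handed in; nothing more can be done
None
```

The brown roll stands in the empty bay. The middle-sized spindle went in from the -y side, through all three plates and both rolls, with its knob butted against the outer plate. The robot is clear, the blue roll, glue bottle, tin and jar read where they started, and I handed the job in at about 34 s; no verdict was returned.

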